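Read the tall crucible's temperature on the coasting carousel

TASK

Take the thermometer out of its holder and give the cooling carousel a gentle push, so that it coasts by itself at about one turn in 7 to 10 seconds. While it coasts untouched, keep the upright thermometer's nose over the open mouth of the tall crucible, one or two centimetres (never more than five) above its rim, and follow it round for at least six seconds without a break, while the carousel still turns clearly (faster than a turn in 30 seconds). Disturb nothing else, and finish the program still holding the thermometer upright in the gripper, higher than the crucible's rim and clear of everything; the carousel may be left turning.

Things in the scene. Friction and masses are not known exactly. Their poses are not given: they have to be found in the camera images.
- turntable: Cooling carousel; origin: centre of its fixed grey foot (170 mm across) on the table, on the turning axis, z up. A free-running aluminium disc, 300 mm across, top face 41 mm above the table, turns on it about the vertical, either way, without stops. The disc carries a tall crucible, two short ones, a hub (hub) and a push post. It must not be pushed with more than 20 N
- carousel (a joint): Angle of the carousel's disc about the vertical axis (rad, counter-clockwise from above positive, not wrapped); 0 is where the tall crucible lies along the +x axis of turntable. Rotor about 1.8 kg, 0.0197 kg m2 nominal (true value within 40 %); drag 0.0008 N m s/rad plus 0.0003 N m, so from 0.8 rad/s it slows by half in about 10 s. At rest at first. More than 1.6 rad/s spoils it
- hub (a point): Centre of the top of the hub (44 mm across), on the turning axis, 57 mm above the table. The two short white crucibles are 46 mm across, rims 75 mm above the table, 100 mm from this axis, 75 deg either side of the tall one
- crucible_mouth (a point): Centre of the tall crucible's open mouth, at rim height: 105 mm above the table, 100 mm from the turning axis. The crucible is white ceramic, 60 mm across the rim, 64 mm tall, wall 4 mm, fixed to the disc
- post_top (a point): Centre of the top of the push post: upright steel rod 18 mm in diameter, 125 mm from the turning axis, across from the tall crucible, from the disc's face (41 mm) up to 121 mm above the table, with a collar 28 mm across at its lowest 8 mm
- thermometer: Handheld infrared thermometer: black upright round stick, 155 mm long, 120 g, origin at the centre of its lower end (nose), z along the stick towards its top. Nose 25 mm in diameter for the lowest 50 mm, grip 32 mm in diameter from 62 mm to 148 mm. Stands loosely in the holder with the nose 8 mm above the table; lift straight up by 45 mm to clear it
- nose (a point): Centre of the thermometer's lower end (the end that looks at the work)
- grip (a point): Point on the thermometer's axis 122 mm above the nose end, 33 mm below the top: a good place for the TCP when gripping (32 mm in diameter); much lower, the top may hit the inside of the gripper
- holder: Fixed grey round holder for the thermometer, foot 84 mm across, collar 48 mm across, 45 mm high, hole 33 mm in diameter with its floor 8 mm above the table; origin at the centre of its underside
- jar: Amber glass jar with a black cap, 64 mm across, 85 mm high, loose; leave alone
- dish: White ceramic bowl, 90 mm across, 28 mm high, loose; leave alone
- weight: Brass calibration weight with a knob, 44 mm across, 66 mm high, 500 g, loose; leave alone
- spatula: Lab spatula with wooden handle, 190 mm long, lying, loose; leave alone
- wash_bottle: White plastic bottle, 60 mm across, 160 mm high, loose, beyond the carousel; leave alone
Not all that is in view belongs to the job. What is shaped like the holder but green or purple is not meant.

How it is judged:
By the outcome, as a careful person would: the job done as asked, in the order asked, and still so for the second after the job is handed in, while the arm keeps its last pose, push and grip.
It also fails if it takes over 54 s, if anything falls off the work surface, if the arm or the gripper's body presses on something with over 40 N, if the wrist force passes 120 N, or if a joint passes its speed limit or range.

ROBOT

A 6-joint arm with a two-finger parallel gripper is mounted at the origin on the work surface. World frame = base frame: x ahead of the robot, y to its left, z up, the work surface at z = 0. Lengths are in m, angles in rad, forces in N, time in s.
With the tool pointing down it reaches from about 0.35 to 0.725 m from the base axis. Payload 6 kg.
Tool frame: the origin (TCP) lies between the finger pads, 19 mm behind the fingertips; this is the grasp point; z points along the fingers, y is the line along which they close (so a half turn about z gives the same grasp; the last joint's range is limited). The gripper opens to 85 mm and grips with 20 to 120 N. Pads are 22 mm wide; open, the fingers measure 114 mm over their backs; the gripper's body (76 mm by 85 mm) begins 54 mm behind the grasp point. The pads swing forward as they close: fully open they stand 13 mm farther back than shut.
Start: joints at [-0.875, 0.04, 0.085, 0, -1.615, -0.334], TCP at [0.212, -0.561, 0.25] pointing down, gripper open.
Joint ranges: [-2.56, 2.56], [-1.29, 2.01], [-1.08, 1.49], [-3.29, 1.98], [-2.81, -0.18], [-2.99, 2.99]. Speed limits (rad/s): [2.57, 2.57, 3.01, 3.14, 3.14, 3.14].

INTERFACE

Orientations are given as a 3x3 rotation matrix whose columns are the frame's x, y, z axes.
In Python, from cell import manip, monitor, vision gives the robot as it stands. Calls block until the motion is done:
- manip.movep(position, orientation): joint-space move of the TCP to a pose.
- manip.move_l(position, max_speed=0.15, orientation=None, guard=None): straight line of the TCP; orientation=None keeps the orientation; max_speed is the mean speed in m/s. With guard (N) it stops when the force on the tool has changed by that much, and returns True; else False.
- manip.set_joints(angles): joint-space move.
- manip.ungrasp() and manip.close(f_grip=None): open the fingers fully, or close them until they stop; f_grip is the grip in N (None keeps the last).
- manip.wait(seconds).
- manip.ik(position, orientation): joint angles nearest the present ones, or None.
- monitor.sense(): the state.
- vision.read_camera(name): name is "scene" or "top"; returns (picture, depth): 384x512x3 uint8, red, green, blue; 384x512 float32, m along the optical axis (not along the pixel's ray), 0 where there is no reading.
- vision.camera_info(name): a dict with "intrinsics" (3x3 intrinsics, pixels), "origin" and "attitude" of the camera in the world. Camera axes: x right, y down, z forward; pixel columns grow to the right and rows downward; lengths in m; the calibration is good to about 2 mm. A picture is of the moment at which its call begins. camera_info takes no time and is no camera call.
A pose or a line that the arm cannot do raises manip.IKError and nothing moves.
- manip.finish_job(): hands the job in; it is judged then, once.
The state is a dict: "clock": time; "joint_positions": joint angles; "joint_velocities": joint speeds; "tau": joint torques, N m; "tcp_pos": TCP position; "tool_rot": TCP orientation; "wrist_force": force on the tool from outside, world axes, zero at the start; "ft_torque": the same for the moment, N m; "grip_width": finger opening in m; "grasp_force": force on a finger pad.
Only numpy, scipy, OpenCV 4.12 (cv2) and the standard library are available. Lean on these libraries where they do the work, as an engineer would, in place of code of your own. Each camera call takes 0.05 s, during which the arm holds its last target. There are 200 camera calls.

## Working session

There is one attempt and no reset: what is moved stays moved. The work goes in short steps, each a Python script; the robot and the scene stay as the last script left them, time stands still between calls to the robot, and variables do not carry over. Pictures are saved under pics/ and viewed, at most 10 in all, crops included, and the job is handed in when it is done.

```bash
ls; mkdir -p pics
python3 - <<'E'
from cell import manip, monitor, vision
import cv2,numpy as np
for n in("scene","top"):
    p,d=vision.read_camera(n); cv2.imwrite(f"pics/{n}0.png",p[:,:,::-1]); np.savez(f"{n}0.npz",p=p,d=d)
    i=vision.camera_info(n); print(n,i)
s=monitor.sense(); print(s)
E
```

```text
pics
scene {'intrinsics': array([[356.40403592,   0.        , 262.01943785],
       [  0.        , 356.40403592, 190.84560958],
       [  0.        ,   0.        ,   1.        ]]), 'origin': array([0.84711578, 0.44743103, 1.00602971]), 'attitude': array([[-0.84476587,  0.44954351, -0.29031235],
       [ 0.53508552,  0.71704002, -0.44669575],
       [ 0.0073564 , -0.53269526, -0.84627516]])}
top {'intrinsics': array([[439.7863471 ,   0.        , 255.52184151],
       [  0.        , 439.7863471 , 193.48832954],
       [  0.        ,   0.        ,   1.        ]]), 'origin': array([ 0.36776139, -0.01349211,  1.36836322]), 'attitude': array([[-0.00496123, -0.98796832,  0.15457678],
       [-0.9999132 ,  0.00301447, -0.01282601],
       [ 0.01220573, -0.15462699, -0.98789752]])}
{'clock': 0.1, 'joint_positions': array([-8.75306533e-01,  4.07849360e-02,  8.39380779e-02, -4.34340063e-04,
       -1.61551865e+00, -3.33709025e-01]), 'joint_velocities': array([-1.70863455e-03,  5.14192676e-04,  9.87150861e-04,  3.20180179e-03,
        6.69705760e-05,  1.11837756e-04]), 'tau': array([-4.62419906e-03, -3.69342113e+01,  3.48283195e+01,  6.95180520e+00,
       -4.51263506e-03,  1.75220282e-05]), 'tcp_pos': array([ 0.21235573, -0.56088196,  0.24906987]), 'tool_rot': array([[-9.35261234e-01, -3.53957586e-01, -6.72347465e-04],
       [-3.53958210e-01,  9.35260064e-01,  1.48275716e-03],
       [ 1.03986589e-04,  1.62474819e-03, -9.99998675e-01]]), 'wrist_force': array([-0.32457786,  0.41122902,  0.2328631 ]), 'ft_torque': array([-0.02529363, -0.04183647, -0.02897364]), 'grasp_force': 0.0, 'grip_width': 0.08531974411085348}
```

View pics/scene0.png

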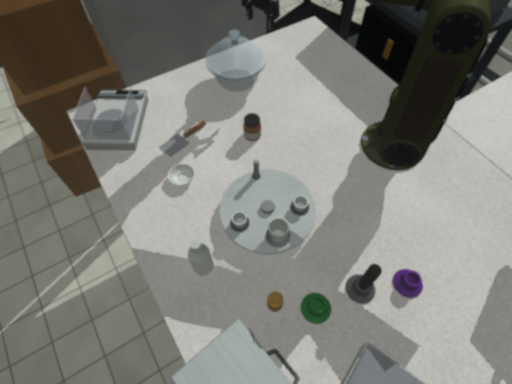

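View pics/top0.png

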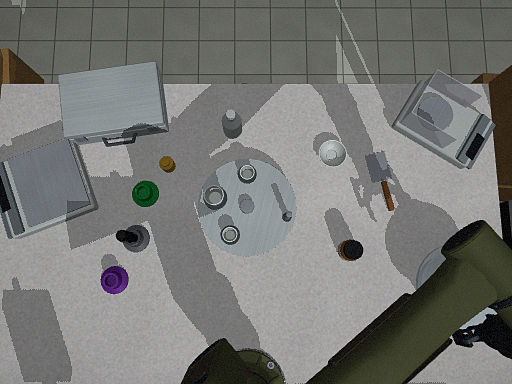

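The grey holder with the black thermometer is at top (130,237) / scene (365,285). The similar green holder is at top (145,193) and the purple one at top (115,280). The only one that fits is the grey one holding the black stick. The carousel hub is at top (245,205), with the tall crucible at (214,197) and the post at (287,214).

```bash
cat > h.py <<'E'
import numpy as np, cv2
from scipy.optimize import least_squares
from cell import vision
INF={n:vision.camera_info(n) for n in("scene","top")}
def cloud(n,d):
    I=INF[n]; K=I["intrinsics"]; v,u=np.mgrid[:d.shape[0],:d.shape[1]]
    c=np.stack([(u-K[0,2])/K[0,0]*d,(v-K[1,2])/K[1,1]*d,d],-1)
    P=c@I["attitude"].T+I["origin"]; P[d<=0]=np.nan; return P
def ray(n,u,v):
    I=INF[n]; K=I["intrinsics"]; r=I["attitude"]@np.array([(u-K[0,2])/K[0,0],(v-K[1,2])/K[1,1],1]); return I["origin"],r/np.linalg.norm(r)
def plane(n,u,v,z):
    o,r=ray(n,u,v); return o+r*(z-o[2])/r[2]
def tri(a,b):
    A=np.zeros((3,3));y=np.zeros(3)
    for o,r in(a,b): M=np.eye(3)-np.outer(r,r);A+=M;y+=M@o
    p=np.linalg.solve(A,y); return p,[np.linalg.norm((np.eye(3)-np.outer(r,r))@(p-o)) for o,r in(a,b)]
def project(n,P):
    I=INF[n]; c=I["attitude"].T@(np.asarray(P)-I["origin"]); q=I["intrinsics"]@c; return q[:2]/q[2]
def circ(P,r=None):
    f=(lambda x:np.hypot(P[:,0]-x[0],P[:,1]-x[1])-(r or x[2]))
    return least_squares(f,[*P[:,:2].mean(0),r or .03],loss="soft_l1",f_scale=.002).x
E
python3 - <<'E'
from h import *
np.set_printoptions(precision=4,suppress=True)
D={n:np.load(n+"0.npz") for n in INF}
C={n:cloud(n,D[n]["d"]) for n in INF}
guess={n:plane(n,*uv,.0) for n,uv in dict(holder=(137,238)).items() for n in["top"]}
hol=plane("top",138,238,.02); hub=plane("top",245,205,.057); mou=plane("top",214,197,.105); post=plane("top",286,212,.121)
sh=[plane("top",247,173,.075),plane("top",230,235,.075)]
print("rough",hol,hub,mou,post,np.linalg.norm(mou-hub),np.linalg.norm(post-hub))
for n in C:
    P=C[n]; dark=D[n]["p"].max(2)<60
    def near(c,R,a,b): return (np.hypot(P[...,0]-c[0],P[...,1]-c[1])<R)&(P[...,2]>a)&(P[...,2]<b)
    print(n)
    m=near(hol,.06,.075,.15); t=near(hol,.06,.158,.175); print(" grip n",m.sum(),circ(P[m],.016),"top",t.sum(),P[t].mean(0) if t.any() else 0, "zmax",P[near(hol,.06,.06,.3)][:,2].max())
    m=near(hol,.06,.03,.046);print(" collar",m.sum(),circ(P[m],.024))
    m=near(mou,.045,.098,.112);print(" mouth",m.sum(),circ(P[m],.028),P[m][:,2].max(),np.median(P[m][:,2]))
    m=near(hub,.03,.05,.065);print(" hub",m.sum(),P[m].mean(0))
    m=near(post,.03,.112,.13);print(" post",m.sum(),P[m].mean(0), P[m][:,2].max())
    for s in sh:
        m=near(s,.035,.07,.08);print(" short",m.sum(),circ(P[m]))
    m=near(hub,.2,.036,.046); px=cv2.convexHull(np.argwhere(m)[:,::-1].astype(np.int32))
    e=cv2.fitEllipse(px); print(" disc",e,plane(n,*e[0],.041))
    # colour contour of thermometer: extreme end
    gm=project(n,[hol[0],hol[1],.1]); L=np.zeros(dark.shape,np.uint8);L[int(gm[1])-35:int(gm[1])+35,int(gm[0])-35:int(gm[0])+35]=1
    print(" dark",cv2.minAreaRect(np.argwhere(dark&(L>0))[:,::-1].astype(np.int32)))
T=cv2.resize(D["top"]["p"][145:295,90:300],None,fx=2.6,fy=2.6,interpolation=2)[:,:,::-1]
S=cv2.resize(D["scene"]["p"][250:330,290:430],(546,312),interpolation=2)[:,:,::-1]
cv2.imwrite("pics/crop.png",cv2.resize(np.vstack([T[:,:546],S]),None,fx=.85,fy=.85))
E
```

```text
rough [0.4426 0.3276 0.02  ] [0.538  0.0013 0.057 ] [0.5555 0.0906 0.105 ] [ 0.5092 -0.1164  0.121 ] 0.10290764963388274 0.13705510784213898
scene
 grip n 156 [0.4405 0.3422 0.016 ] top 122 [0.4435 0.3432 0.1633] zmax 0.16748039128740155
 collar 106 [0.4396 0.3424 0.024 ]
 mouth 118 [0.5614 0.0968 0.028 ] 0.11022695058168752 0.10487540187197436
 hub 148 [0.5357 0.0012 0.0575]
 post 27 [ 0.5023 -0.1194  0.1197] 0.1240604076393167
 short 71 [ 0.6342 -0.0006  0.0203]
 short 67 [0.4486 0.0506 0.0207]
 disc ((267.6777038574219, 210.89849853515625), (84.91499328613281, 96.14583587646484), 92.2433090209961) [0.5404 0.0092 0.041 ]
 dark ((364.3265075683594, 280.69482421875), (18.85555648803711, 38.63912582397461), 27.64597511291504)
top
 grip n 83 [0.4432 0.3404 0.016 ] top 84 [0.4433 0.3388 0.1621] zmax 0.1684460378107675
 collar 100 [0.4437 0.3424 0.024 ]
 mouth 93 [0.5628 0.093  0.028 ] 0.11140293407571322 0.1041759893399763
 hub 160 [ 0.5365 -0.0032  0.0565]
 post 29 [ 0.5028 -0.1233  0.1199] 0.12639280306968526
 short 61 [ 0.6362 -0.004   0.0204]
 short 59 [0.4503 0.0471 0.0204]
 disc ((246.50912475585938, 207.07513427734375), (97.2023696899414, 97.87164306640625), 82.5432357788086) [ 0.5337 -0.0031  0.041 ]
 dark ((135.1678924560547, 226.788330078125), (66.21177673339844, 57.754066467285156), 64.98310852050781)
```

View pics/crop.png

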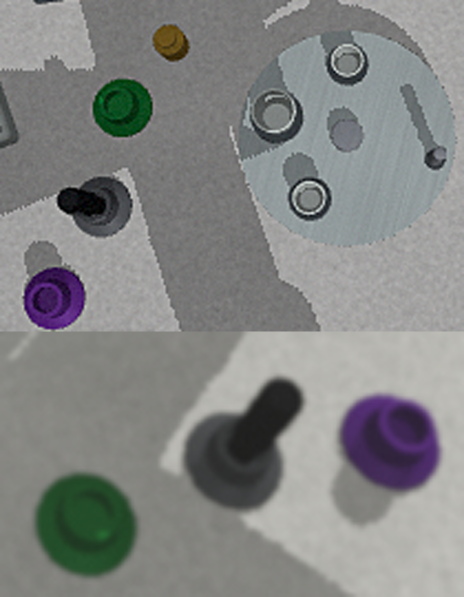

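The crop confirms it: the grey holder, at top crop (100,205) and scene crop (235,460), is the only one with the black stick in it, and the green and purple ones are empty. Both views agree on the height (stick top at about 0.163 m) and on the xy position to within 4 mm. I'll grasp now.

Run:
```python
from cell import manip, monitor, vision
from h import *
import threading,time
np.set_printoptions(precision=4,suppress=True)
R=np.array([[0,1,0],[1,0,0],[0,0,-1.]])
R2=R@np.diag([-1,-1,1])
T=np.array([.4425,.341])
c=[(np.abs(q-monitor.sense()["joint_positions"]).max(),i,q) for i,r in enumerate((R,R2)) if (q:=manip.ik([*T,.26],r)) is not None]
print(c); 
# pick orientation with joint 6 nearest mid-range
_,i,q=min(c,key=lambda k:abs(k[2][5])); Rg=(R,R2)[i]; np.save("Rg.npy",Rg)
manip.movep([*T,.26],Rg); print(monitor.sense()["clock"])
manip.move_l([*T,.130],.1); print(monitor.sense()["clock"],monitor.sense()["wrist_force"])
manip.close(40); s=monitor.sense(); print(s["clock"],s["grip_width"],s["grasp_force"],s["tcp_pos"],s["wrist_force"])
log=[];go=True
def f():
    while go:
        try: x=monitor.sense(); log.append((x["clock"],x["tcp_pos"][2]))
        except Exception as e: log.append(str(e)); break
        time.sleep(.01)
th=threading.Thread(target=f,daemon=True); th.start()
t0=monitor.sense()["clock"]; manip.move_l([*T,.25],.1); go=False; th.join(2); s=monitor.sense()
print("lift time",s["clock"]-t0,s["joint_velocities"],s["tcp_pos"],s["grip_width"],s["grasp_force"],s["wrist_force"])
print(len(log),log[::max(1,len(log)//25)])
# short move timing
p=s["tcp_pos"].copy()
for d,v in((.02,.08),(-.02,.08)):
    p=p+[d,0,0]; t0=monitor.sense()["clock"]; manip.move_l(p,v); s=monitor.sense(); print("short",s["clock"]-t0,s["tcp_pos"]-p,np.abs(s["joint_velocities"]).max())
for n in INF:
    pic,d=vision.read_camera(n); P=cloud(n,d); z=s["tcp_pos"][2]
    m=(np.hypot(P[...,0]-T[0],P[...,1]-T[1])<.05)&(P[...,2]>z-.115)&(P[...,2]<z-.03)
    lo=m&(P[...,2]<z-.075); hi=m&(P[...,2]>z-.06)
    print(n,lo.sum(),circ(P[lo],.0125),hi.sum(),circ(P[hi],.016)); a=m|False
    zz=P[(np.hypot(P[...,0]-T[0],P[...,1]-T[1])<.02)&(P[...,2]>.06)][:,2]; print("nose z?",zz.min() if zz.size else 0, z-.122)
    cv2.imwrite(f"pics/g_{n}.png",pic[:,:,::-1])
```

```text
[(np.float64(2.459301284501666), 0, array([ 1.016 , -0.0684, -0.0044,  0.    , -1.6347,  2.1256])), (np.float64(1.8913069269434917), 1, array([ 1.016 , -0.0684, -0.0044,  0.    , -1.6347, -1.016 ]))]
3.35
4.8 [ 0.625   0.2056 -1.4788]
5.3417 0.030507888135006957 39.7642157971859 [0.4427 0.3411 0.1303] [0.4281 0.1784 0.8421]
lift time 1.3499999999999996 [-0.      0.0018 -0.0031  0.0011  0.0006 -0.0002] [0.4423 0.3409 0.249 ] 0.03085089530670971 39.59107741713524 [ 0.0608  0.1763 -1.5427]
2 [(5.3417, np.float64(0.13029002945766882)), (6.6917, np.float64(0.24904835707439457))]
short 0.40000000000000036 [ 0.0003 -0.0002 -0.0006] 0.015001562605949184
short 0.39999999999999947 [-0.0004  0.0002  0.0006] 0.013371105886764557
scene 72 [0.4398 0.3424 0.0125] 75 [0.4395 0.3421 0.016 ]
nose z? 0.13026269180737238 0.12760230875497766
top 36 [0.4426 0.34   0.0125] 40 [0.4422 0.3403 0.016 ]
nose z? 0.12677735013187297 0.12760230875497766
```

View pics/g_scene.png

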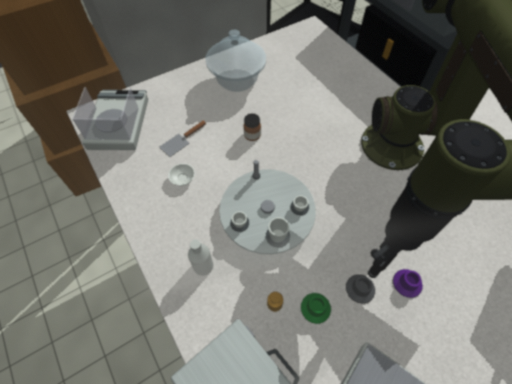

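The thermometer is held upright; its nose is clear of the holder, at about scene (375,272). The measured camera offsets are scene (-2.7, +1.3) mm and top (0, -0.8) mm. A move takes d/v + 0.15 s. Next I'll push the post with the stick and measure the spin.

```bash
cat >> h.py <<'E'
OFF={"scene":np.array([-.0027,.0013,0]),"top":np.array([0,-.0008,0])}
CEN=np.array([.5372,-.0013])
def angle(n,d):
    """tall crucible's angle from post (opposite) and from crucible rims; list of (angle, points)"""
    P=(cloud(n,d)-OFF[n]).reshape(-1,3); r=np.hypot(*(P[:,:2]-CEN).T); z=P[:,2]; out=[]
    m=(r>.11)&(r<.14)&(z>.111)&(z<.126); out.append((m.sum(),m,np.pi))
    w={}
    if m.sum()>=8:
        c=np.median(P[m,:2],0)-CEN; w["post"]=np.arctan2(-c[1],-c[0])
    m=(r>.06)&(r<.14)&(z>.068)&(z<.079)
    k=(r>.065)&(r<.14)&(z>.097)&(z<.109)
    if k.sum()>=40:
        q=P[k]; c=np.median(q[:,:2],0); q=q[np.hypot(*(q[:,:2]-c).T)<.04]; c=circ(q,.028)[:2]-CEN
        if abs(np.hypot(*c)-.1)<.01: w["tall"]=np.arctan2(c[1],c[0])
    return w
E
python3 - <<'E'
from cell import manip, monitor, vision
from h import *
np.set_printoptions(precision=4,suppress=True)
for n in INF: print(n,angle(n,np.load(n+"0.npz")["d"]))
phi0=np.mean([a for n in INF for a in angle(n,np.load(n+"0.npz")["d"]).values()])+np.pi
fp=phi0+.4; u=np.array([np.cos(fp),np.sin(fp)]); t=np.array([-u[1],u[0]])
A=CEN+.125*u-.0715*t; B=A+.10*t; z=.080+.122
print(phi0,A,B)
p=monitor.sense()["tcp_pos"]
manip.move_l([p[0],p[1],.30],.15); manip.move_l([*A,.30],.3); manip.move_l([*A,z],.15)
for n in INF: print(n,angle(n,vision.read_camera(n)[1]))
s=monitor.sense(); print(s["clock"],s["tcp_pos"],s["wrist_force"])
hit=manip.move_l([*B,z],.054,guard=10); s=monitor.sense(); print("guard",hit,s["clock"],s["wrist_force"])
manip.move_l([*B,.262],.2)
for i in range(8):
    n=("top","scene")[i%2]; c=monitor.sense()["clock"]; print(c,n,angle(n,vision.read_camera(n)[1])); manip.wait(.05)
s=monitor.sense(); print(s["clock"],s["grip_width"],s["wrist_force"])
E
```

```text
scene {'post': np.float64(1.3102841598498651), 'tall': np.float64(1.2996297847624574)}
top {'post': np.float64(1.2979074798776222), 'tall': np.float64(1.3084619920375264)}
4.445663507721661 [ 0.4829 -0.1347] [ 0.5821 -0.1214]
scene {'post': np.float64(1.2737511720913275), 'tall': np.float64(1.2998186818146995)}
top {'tall': np.float64(1.3149669643149335)}
10.725 [ 0.4836 -0.1347  0.2036] [-0.3121 -0.0344 -0.6626]
guard False 12.725 [ 0.3595 -0.6373 -1.7265]
13.175 top {'tall': np.float64(2.9125526101714)}
13.275 scene {'post': np.float64(3.0056849355489494), 'tall': np.float64(2.9758947443805956)}
13.375 top {'tall': np.float64(3.061741853672998)}
13.475 scene {'post': np.float64(-3.137479128500119), 'tall': np.float64(3.1241808979728236)}
13.575 top {'tall': np.float64(-3.0744339052554253)}
13.675 scene {'post': np.float64(-2.9907796936877054), 'tall': np.float64(-3.013445594315498)}
13.775 top {'tall': np.float64(-2.9302744499152293)}
13.875 scene {'post': np.float64(-2.8573579848047626), 'tall': np.float64(-2.8742593251466277)}
13.975 0.031047071425558077 [-0.9686  0.0344 -0.8711]
```

The coast is about 0.734 rad/s, or 8.6 s per turn, which is in the asked range. Next I'll intercept and follow.

Run:
```python
from cell import manip, monitor, vision
from h import *
Z=.105+.016+.122
for a in np.arange(0,6.3,.4): 
    assert manip.ik([*(CEN+.1*np.array([np.cos(a),np.sin(a)])),Z],np.load("Rg.npy")) is not None,a
pos=lambda a:np.array([*(CEN+.1*np.array([np.cos(a),np.sin(a)])),Z])
H=[(13.175,2.9126),(13.275,2.976),(13.375,3.0617),(13.475,3.124),(13.575,3.2087),(13.675,3.28),(13.775,3.3529),(13.875,3.417)]
def model():
    h=np.array(H[-10:]); tr=h[-1,0]; x=h[:,0]-tr; a=-.04
    w,b=np.polyfit(x,h[:,1]-.5*a*x*x,1); return (lambda t:b+w*(t-tr)+.5*a*(t-tr)**2),w
start=None;log=[];miss=0
while 1:
    s=monitor.sense(); t0=s["clock"]; f,w=model()
    n="scene" if miss%2==0 else "top"
    m=angle(n,vision.read_camera(n)[1]); g=f(t0)
    v=[g+(x-g+np.pi)%(2*np.pi)-np.pi for x in m.values()]; v=[x for x in v if abs(x-g)<.15]
    if v: H.append((t0,np.mean(v))); miss=0
    else: miss+=1
    f,w=model(); e=np.hypot(*(s["tcp_pos"][:2]-pos(f(t0))[:2]))
    log.append((t0,len(v),n,w,e,s["tcp_pos"][2]-.227))
    if start and t0-start>11: break
    if miss>6 or w<.3: print("abort",miss,w); break
    lead,tm=(1.45,1.2) if not start else (.37,.2)
    tgt=pos(f(t0+lead)); manip.move_l(tgt,max(np.linalg.norm(tgt-s["tcp_pos"])/tm,.01))
    if not start: start=monitor.sense()["clock"]
p=monitor.sense()["tcp_pos"]; manip.move_l([p[0],p[1],.32],.15)
for l in log: print("%.2f n%d %s w%.3f err%.1fmm above rim %.1fmm"%(*l[:4],l[4]*1e3,l[5]*1e3))
s=monitor.sense(); print(s["clock"],s["tcp_pos"],s["grip_width"],s["wrist_force"],s["tool_rot"][:,2])
for n in INF: cv2.imwrite(f"pics/end_{n}.png",vision.read_camera(n)[0][:,:,::-1])
```

```text
abort 0 0.28660250154035655
13.97 n2 scene w0.712 err163.2mm above rim 35.0mm
15.38 n2 scene w0.638 err6.8mm above rim 16.0mm
15.78 n2 scene w0.618 err1.0mm above rim 15.5mm
16.18 n2 scene w0.598 err1.2mm above rim 15.6mm
16.57 n2 scene w0.581 err1.7mm above rim 15.8mm
16.98 n2 scene w0.562 err1.3mm above rim 15.8mm
17.38 n2 scene w0.545 err1.4mm above rim 15.8mm
17.77 n2 scene w0.529 err0.9mm above rim 15.7mm
18.18 n2 scene w0.512 err1.2mm above rim 15.8mm
18.59 n2 scene w0.494 err0.9mm above rim 15.9mm
19.00 n2 scene w0.476 err0.7mm above rim 16.0mm
19.41 n2 scene w0.459 err1.0mm above rim 16.1mm
19.82 n2 scene w0.442 err1.0mm above rim 16.2mm
20.23 n2 scene w0.425 err0.9mm above rim 16.3mm
20.63 n1 scene w0.408 err1.1mm above rim 16.3mm
21.04 n1 scene w0.391 err0.9mm above rim 16.3mm
21.45 n1 scene w0.375 err1.1mm above rim 16.4mm
21.86 n2 scene w0.360 err1.6mm above rim 16.3mm
22.26 n2 scene w0.345 err1.2mm above rim 16.3mm
22.66 n2 scene w0.330 err1.3mm above rim 16.2mm
23.06 n2 scene w0.315 err1.1mm above rim 16.3mm
23.46 n2 scene w0.301 err1.2mm above rim 16.3mm
23.86 n2 scene w0.287 err1.1mm above rim 16.3mm
24.575 [0.50015381 0.0918363  0.31882703] 0.031164500476663894 [ 0.82972262  0.06209045 -1.30944717] [-1.58344666e-03 -1.40735843e-04 -9.99998736e-01]
```

View pics/end_scene.png

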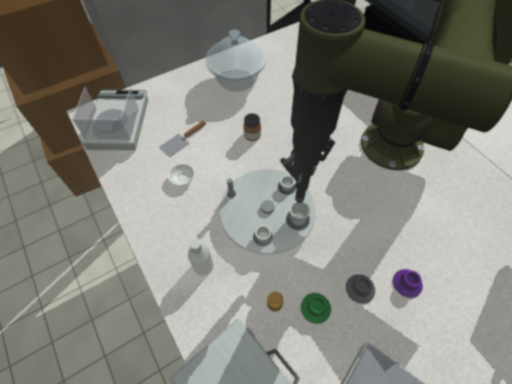

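The final view shows the thermometer still held upright above the carousel at scene (302,185), with everything else where it was. It followed for 8.5 s without a break, with w at least 0.287 rad/s throughout. Handing in.

```bash
python3 -c "
from cell import manip
print(manip.finish_job())"
```

```text
the job is handed in; nothing more can be done
None
```

The job is handed in: the push gave about 8.6 s per turn, the nose stayed about 16 mm above the tall crucible's rim for about 8.5 s while the carousel coasted (slowest about 22 s per turn), and the arm finished at about 25 s still holding the thermometer upright and clear.

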